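# Make up two spares kits from the bush and bar stock

## Robot

A 6-joint arm with a two-finger parallel gripper is mounted at the origin on a cart in front of the work surface, level with it; the furniture and walls round the work are solid. World frame = base frame: x ahead of the robot, y to its left, z up, the work surface at z = 0. Lengths are in m, angles in rad, forces in N, time in s.
With the tool pointing down it reaches from about 0.4 to 0.825 m from the base axis. Payload 7 kg.
Tool frame: the origin (TCP) lies between the finger pads; the fingertips stand 11 mm ahead of it and the grasp point (between the pads) lies 8 mm behind it (bot.tip_reach is the distance from the TCP to the fingertips, in m); z points along the fingers, y is the line along which they close (so a half turn about z gives the same grasp; the last joint's range is limited). The gripper opens to 88 mm and grips with 3 to 60 N. Pads are 19 mm wide; open, the fingers measure 130 mm over their backs; the gripper's body (78 mm by 193 mm) begins 47 mm behind the grasp point.
Start: joints at [-1.021, 0.359, 0.012, 0, -1.224, -0.288], TCP at [0.175, -0.652, 0.238] pointing down, gripper open.
Joint ranges: [-3.07, 3.07], [-1.43, 2.12], [-1.02, 1.25], [-3.03, 1.67], [-3.05, -0], [-3.03, 3.03]. Speed limits (rad/s): [2.39, 2.39, 3.01, 3.14, 3.14, 3.14].

## Interface

Orientations are given as [roll, pitch, yaw] about the fixed x, y, z axes, in that order (R = Rz(yaw) Ry(pitch) Rx(roll)).
In Python, from bench import bot gives the robot as it stands. Calls block until the motion is done:
- bot.move_to(position, orientation): joint-space move of the TCP to a pose.
- bot.move_linear(position, rotation=None, vel=0.15): straight line of the TCP; rotation=None keeps the orientation; vel is the mean speed in m/s.
- bot.move_joints(angles): joint-space move.
- bot.move_gripper(opening, squeeze=None): finger opening in m; squeeze is the grip in N (None keeps the last); returns when the fingers have stopped.
- bot.pause(seconds).
- bot.solve_ik(position, orientation): joint angles nearest the present ones, or None.
- bot.get_obs(): the state.
- bot.grab_frame(name): name is "scene" or "side" or "wrist"; returns a dict with "frame" (480x640x3 uint8, red, green, blue), "camera_matrix" (3x3 intrinsics, pixels), "R" (3x3) and "t" (3): a world point X has camera coordinates R X + t; the wrist camera has in their place "mount" (4x4, takes a point from camera to tool coordinates, whose origin is the TCP and whose axes are the flange's). Camera axes: x right, y down, z forward; pixel columns grow to the right and rows downward; lengths in m; the calibration is good to about 2 mm. A picture is of the moment at which its call begins: read the wrist's pose just before it. There is no depth.
A pose or a line that the arm cannot do raises bot.Unreachable and nothing moves.
- bot.finish_job(): hands the job in, once; it reports no verdict.
The state is a dict: "time_s": time; "joint_positions": joint angles; "qvel": joint speeds; "tau": joint torques, N m; "tool_pos": TCP position; "tcp_rot": TCP orientation; "force": force on the tool from outside, world axes, zero at the start; "torque": the same for the moment, N m; "finger_gap": finger opening in m.
Only numpy, scipy, OpenCV 4.12 (cv2) and the standard library are available. Lean on these libraries where they do the work, as an engineer would, in place of code of your own. Each camera call takes 0.05 s, during which the arm holds its last target. There are 200 camera calls.

## Task

Make up two spares kits from the stock in the middle of the bench. Pack three of the four grey steel flanged bushes into the round tin, all three standing flange down, flat on its floor side by side (they only fit nested in a triangle round the middle); put the fourth steel bush flange down into the round pocket of the foam-lined tray and the aluminium bar flat into its long pocket. Leave the brass bush, the brass hexagon bar and the caliper lying where they are.

Things in the scene. Friction and masses are not known exactly. Their poses are not given: they have to be found in the camera images.
- steel_bush_1: one of four identical plain grey steel flanged bushes, standing flange down in the stock (the one at the back beside the vice belongs to the room): flange 40 mm across and 15 mm high, above it a boss 28 mm across up to 32 mm height, bored through; about 0.12 kg. Best gripped across the boss from above. Origin: centre of its underside; z up
- steel_bush_2: one of four identical plain grey steel flanged bushes, standing flange down in the stock (the one at the back beside the vice belongs to the room): flange 40 mm across and 15 mm high, above it a boss 28 mm across up to 32 mm height, bored through; about 0.12 kg. Best gripped across the boss from above. Origin: centre of its underside; z up
- steel_bush_3: one of four identical plain grey steel flanged bushes, standing flange down in the stock (the one at the back beside the vice belongs to the room): flange 40 mm across and 15 mm high, above it a boss 28 mm across up to 32 mm height, bored through; about 0.12 kg. Best gripped across the boss from above. Origin: centre of its underside; z up
- steel_bush_4: one of four identical plain grey steel flanged bushes, standing flange down in the stock (the one at the back beside the vice belongs to the room): flange 40 mm across and 15 mm high, above it a boss 28 mm across up to 32 mm height, bored through; about 0.12 kg. Best gripped across the boss from above. Origin: centre of its underside; z up
- aluminium_bar: pale grey sawn aluminium bar, 25 x 25 mm square and 140 mm long, lying on the bench, 0.23 kg. Origin: centre of its underside; own y along its length, z up
- brass_bush: plain round golden brass bush, 32 mm across, 19 mm high, standing among the steel ones; not wanted, stays where it is. Origin: centre of its underside
- brass_hex_bar: golden brass hexagon bar, 90 mm long, 22 mm wide, 19 mm high, lying on the bench; not wanted, stays where it is. Origin: centre of its underside; own y along its length
- caliper: digital caliper lying flat, 215 mm long (own y), 58 mm wide, 12 mm high at most; stays where it is. Origin: middle of its outline, on its underside
- round_tin: open shallow round steel tin, fixed; 112 mm over its flared rim, 16 mm high, inside 104 mm across, floor 2 mm above the bench. Three 40 mm flanges fit flat only as a triangle, centres 26 to 27 mm from the tin's axis, 120 degrees apart (about 5 mm to the wall and between flanges); the bosses then stand clear above the rim. Origin: centre of its underside; z up
- kit_tray: grey kit tray, fixed, 138 (own x) by 188 mm (own y), rim 16 mm high, black insert 14 mm high. Pockets with yellow floors 4 mm above the bench: a long one 44 (x) by 160 mm (y) centred at own x = -34, y = 0 mm, for the aluminium bar; a round one 56 mm across at own x = +26, y = -45 mm, for a bush. Blank white label at x = +28, y = +48 mm. Origin: centre of its underside; z up
Things that resemble listed ones, but are neither listed nor needed, are in the scene too. What is shaped like the steel_bush_1 but purple or turquoise is not meant.

How it is judged:
By the outcome, as a careful person would: the job done as asked, in the order asked, and still so for the second after the job is handed in, with the robot touching nothing.
It also fails if it takes over 99 s, if anything falls off the work surface, if the arm or the gripper's body presses on something with over 40 N, if the wrist force passes 120 N, or if a joint passes its speed limit or range.

## Working session

There is one attempt and no reset: what is moved stays moved. The work goes in short steps, each a Python script; the robot and the scene stay as the last script left them, time stands still between calls to the robot, and variables do not carry over. Pictures are saved under pics/ and viewed, on a budget of 14 in all, crops included, one or two more only if the job needs it, and the job is handed in when it is done.

```bash
mkdir -p pics
python3 - <<'E'
from bench import bot
import cv2,pickle
d={}
for n in("scene","side"):
    f=bot.grab_frame(n);d[n]=f
    cv2.imwrite(f"pics/{n}0.png",f["frame"][...,::-1])
    print(n,f["camera_matrix"].round(1).tolist(),(-f["R"].T@f["t"]).round(3),f["R"][2].round(2))
pickle.dump(d,open("f0.pkl","wb"));o=bot.get_obs();print(o["time_s"],o["tcp_rot"],bot.tip_reach)
E
```

```text
scene [[522.8, 0.0, 319.4], [0.0, 522.8, 243.5], [0.0, 0.0, 1.0]] [0.163 0.583 0.59 ] [ 0.46 -0.65 -0.6 ]
side [[445.4, 0.0, 314.1], [0.0, 445.4, 240.4], [0.0, 0.0, 1.0]] [0.392 0.686 0.489] [ 0.19 -0.82 -0.54]
0.1 [ 3.14006320e+00 -1.26260569e-04 -2.87994756e+00] 0.011
```

View pics/scene0.png

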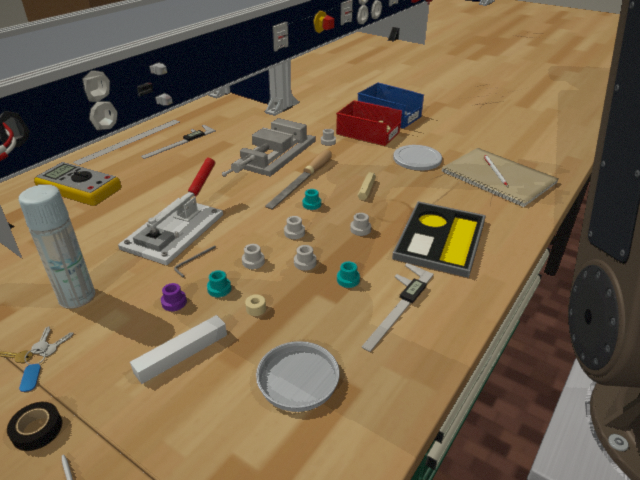

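View pics/side0.png

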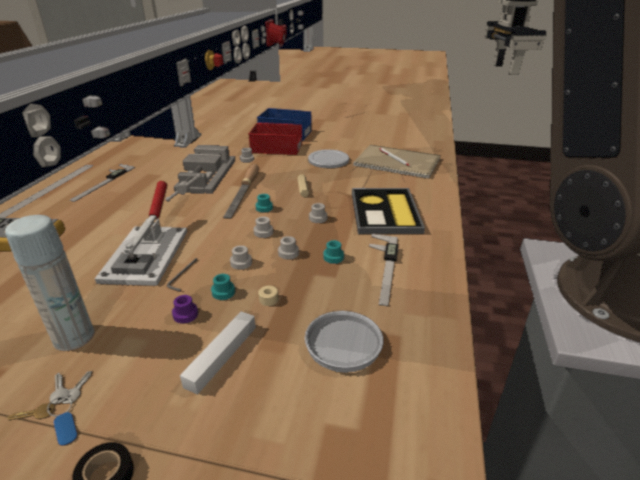

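The four stock bushes in the scene view are at (361,224), (294,227), (253,256) and (305,258). They are plain grey and stand in the middle of the bench. The one at (328,138) beside the vice belongs to the room, and the teal and purple ones are decoys. The tin is at (298,375); the plate at (418,157) is not a tin. The aluminium bar is at (180,348), the brass bush at (256,306), the hex bar at (367,186) and the tray at (440,237).

```bash
cat > h.py <<'E'
import numpy as np,cv2
from scipy.spatial.transform import Rotation as Rn
def cast(f,uv,z):
    uv=np.atleast_2d(np.float64(uv));K=f["camera_matrix"]
    d=(np.c_[uv,np.ones(len(uv))]@np.linalg.inv(K).T)@f["R"]; c=-f["R"].T@f["t"]
    return (c+d*((z-c[2])/d[:,2])[:,None])[:,:2]
def proj(f,X):
    p=(np.atleast_2d(X)@f["R"].T+f["t"])@f["camera_matrix"].T
    return p[:,:2]/p[:,2:]
def wrist(bot):
    o=bot.get_obs();f=bot.grab_frame("wrist");M=np.array(f["mount"])
    T=np.eye(4);T[:3,:3]=Rn.from_euler("xyz",o["tcp_rot"]).as_matrix();T[:3,3]=o["tool_pos"]
    W=np.linalg.inv(T@M);f["R"]=W[:3,:3];f["t"]=W[:3,3];return f
E
python3 - <<'E'
from h import *;import pickle
d=pickle.load(open("f0.pkl","rb"))
pts={"b1":((361,217),(318,206),.032),"b2":((294,220),(263,220),.032),"b3":((253,248),(240,249),.032),"b4":((305,250),(288,241),.032),
"brass":((256,300),(268,291),.019),"hex":((367,178),(303,177),.019),"teal":((349,268),(334,245),.032),"teal2":((218,277),(222,281),.032),
"purple":((173,289),(184,302),.032),"teal3":((312,191),(264,197),.032),"tin":((298,370),(344,336),.016),
"barA":((134,367),(183,380),.025),"barA2":((137,381),(197,387),.025),"barB":((220,321),(243,315),.025),"barB2":((228,329),(254,322),.025),
"round":((433,221),(371,200),.004),"label":((420,244),(374,217),.014),"long":((460,241),(401,210),.004),
"trayTL":((422,205),(353,191),.016),"trayTR":((486,212),(410,191),.016),"trayBL":((395,253),(360,232),.016),"trayBR":((470,272),(424,231),.016),
"vise":((275,150),(205,165),.03),"vise bush":((328,132),(246,150),.032),"cal1":((366,347),(384,301),.003),"cal2":((430,270),(380,238),.006)}
for k,(a,b,z) in pts.items(): print(k,cast(d["scene"],a,z)[0].round(3),cast(d["side"],b,z)[0].round(3))
E
```

```text
b1 [ 0.573 -0.141] [ 0.574 -0.14 ]
b2 [ 0.672 -0.059] [ 0.671 -0.057]
b3 [0.677 0.052] [0.678 0.054]
b4 [0.599 0.004] [0.6   0.008]
brass [0.596 0.141] [0.596 0.143]
hex [ 0.652 -0.295] [ 0.649 -0.303]
teal [0.51  0.001] [0.512 0.002]
teal2 [0.672 0.145] [0.673 0.15 ]
purple [0.71  0.208] [0.71  0.213]
teal3 [ 0.705 -0.164] [ 0.701 -0.154]
tin [0.458 0.212] [0.456 0.214]
barA [0.64  0.343] [0.645 0.347]
barA2 [0.618 0.356] [0.622 0.353]
barB [0.605 0.211] [0.613 0.213]
barB2 [0.584 0.217] [0.592 0.224]
round [ 0.47  -0.247] [ 0.471 -0.246]
label [ 0.452 -0.151] [ 0.454 -0.15 ]
long [ 0.4   -0.216] [ 0.4   -0.213]
trayTL [ 0.507 -0.27 ] [ 0.516 -0.26 ]
trayTR [ 0.392 -0.32 ] [ 0.385 -0.289]
trayBL [ 0.476 -0.098] [ 0.474 -0.08 ]
trayBR [ 0.346 -0.126] [ 0.349 -0.112]
vise [ 0.886 -0.266] [ 0.908 -0.296]
vise bush [ 0.838 -0.415] [ 0.839 -0.413]
cal1 [0.409 0.111] [0.407 0.107]
cal2 [ 0.408 -0.103] [ 0.433 -0.082]
```

Both views agree to within a few mm. Next: close looks with the wrist camera.

Run:
```python
from h import *;from bench import bot;import pickle
W={}
for n,p in {"tray":(.43,-.2,.28),"stock":(.60,-.03,.28),"tin":(.52,.22,.28)}.items():
    bot.move_to(p,[np.pi,0,np.pi]); bot.pause(.2)
    W[n]=f=wrist(bot)
    o=bot.get_obs();print(n,o["time_s"],o["joint_positions"].round(2) if hasattr(o["joint_positions"],"round") else o["joint_positions"])
print(np.round(W["tin"]["mount"],3),W["tin"]["camera_matrix"][0])
pickle.dump(W,open("w0.pkl","wb"))
cv2.imwrite("pics/w0.png",cv2.resize(np.vstack([np.hstack([W["tray"]["frame"],W["stock"]["frame"]]),np.hstack([W["tin"]["frame"],W["tin"]["frame"]*0])])[...,::-1],(800,600),interpolation=cv2.INTER_AREA))
```

```text
tray 2.2333 [-0.02 -0.01 -0.34  0.   -1.23 -1.55]
stock 3.4333 [ 0.27  0.21 -0.09  0.   -1.26 -1.85]
tin 4.7083 [ 0.74  0.15 -0.17  0.   -1.25 -2.32]
[[-0.    -0.953 -0.303  0.081]
 [ 1.     0.    -0.001  0.001]
 [ 0.001 -0.303  0.953 -0.146]
 [ 0.     0.     0.     1.   ]] [407.4337223    0.         318.77242223]
```

View pics/w0.png

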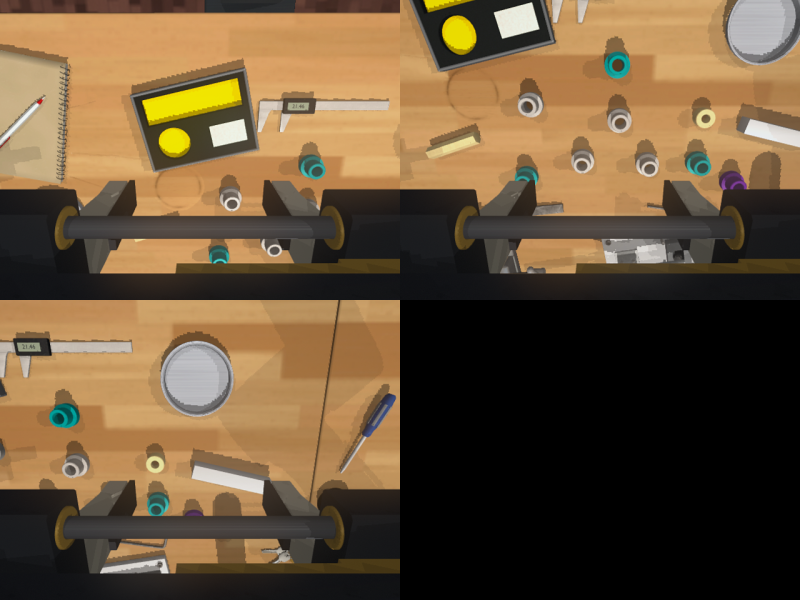

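The top-left panel shows the tray with its yellow pockets. The top-right shows the grey bushes at panel pixels (130,105), (219,121), (182,162) and (247,164), with teal at (217,65), (297,164) and (127,178). The bottom-left shows the tin at (197,78) and the bar at (230,172). Next, an enlarged crop to confirm the four, with automatic detection drawn on.

```bash
cat >> h.py <<'E'
def boss(f,guess,z=.032,r=.014):
    """centre of the boss top near guess: bore (dark hole) blob centre, cast at z"""
    g=proj(f,[*guess,z])[0]; s=np.linalg.norm(proj(f,[guess[0]+r,guess[1],z])[0]-g)
    hsv=cv2.cvtColor(f["frame"],cv2.COLOR_RGB2HSV)
    m=((hsv[...,1]<60)&(hsv[...,2]>95)).astype(np.uint8)
    cs,h=cv2.findContours(m,cv2.RETR_CCOMP,cv2.CHAIN_APPROX_NONE)
    best=None
    for c,hh in zip(cs,h[0]):
        if hh[3]<0 or cv2.contourArea(c)<.1*s*s: continue
        p=np.mean(c[:,0],0); d=np.linalg.norm(p-g)
        if d<1.5*s and (best is None or d<best[0]): best=(d,c)
    if best is None: return None,None
    w=cast(f,best[1][:,0],z); (cx,cy),rad=cv2.minEnclosingCircle(w.astype(np.float32)*1000)
    return np.array([cx,cy])/1000,rad
B=np.array([[.573,-.141],[.672,-.059],[.677,.052],[.599,.005]])
E
python3 - <<'E'
from h import *;import pickle
W=pickle.load(open("w0.pkl","rb"));d=pickle.load(open("f0.pkl","rb"))
f=W["stock"];im=f["frame"].copy()
for b in B:
    for n,g in(("w",f),("sc",d["scene"]),("si",d["side"])): 
        p,r=boss(g,b);print(n,b,p,r)
    print(proj(f,[*b,.032]).round())
    cv2.drawMarker(im,tuple(int(v) for v in proj(f,[*b,.032])[0]),(255,0,0),0,4,1)
a=cv2.resize(im[130:290,170:430],(780,480),interpolation=cv2.INTER_CUBIC)
cv2.imwrite("pics/c1.png",a[...,::-1])
f=W["tray"];h=cv2.cvtColor(f["frame"],cv2.COLOR_RGB2HSV)
print("yellow/label")
for nm,m,z in(("yel",(abs(h[...,0].astype(int)-28)<6)&(h[...,1]>200)&(h[...,2]>60),.004),("lab",(h[...,1]<40)&(h[...,2]>190),.014),("dark",(h[...,2]<60),.014)):
    m=m.astype(np.uint8); m[:120]=0 if nm=="dark" else m[:120]; m[285:]=0
    for c in cv2.findContours(m,cv2.RETR_EXTERNAL,cv2.CHAIN_APPROX_NONE)[0]:
        if cv2.contourArea(c)>600: 
            print(nm,cv2.boundingRect(c),cv2.minAreaRect((cast(f,c[:,0],z)*1000).astype(np.float32)))
f=W["tin"];h=cv2.cvtColor(f["frame"],cv2.COLOR_RGB2HSV);m=((h[...,1]<60)&(h[...,2]>110)).astype(np.uint8)
for c in cv2.findContours(m,cv2.RETR_EXTERNAL,cv2.CHAIN_APPROX_NONE)[0]:
    if cv2.contourArea(c)>1500:
        for z in(.016,.025): 
            w=(cast(f,c[:,0],z)*1000).astype(np.float32);print("tin/bar",z,cv2.boundingRect(c),cv2.fitEllipse(w),cv2.minAreaRect(w))
E
```

```text
w [ 0.573 -0.141] [ 0.57726666 -0.14106978] 9.277368545532227
sc [ 0.573 -0.141] None None
si [ 0.573 -0.141] None None
[[204. 166.]]
w [ 0.672 -0.059] [ 0.6730816  -0.05919114] 8.558323860168457
sc [ 0.672 -0.059] None None
si [ 0.672 -0.059] None None
[[291. 262.]]
w [0.677 0.052] [0.67935425 0.0517341 ] 8.220451354980469
sc [0.677 0.052] None None
si [0.677 0.052] None None
[[398. 266.]]
w [0.599 0.005] [0.60270001 0.00243748] 9.164475440979004
sc [0.599 0.005] None None
si [0.599 0.005] None None
[[355. 193.]]
yellow/label
yel (254, 204, 51, 48) ((473.1526794433594, -242.96710205078125), (54.17253112792969, 52.98240661621094), 89.31732940673828)
yel (227, 125, 160, 77) ((404.4658508300781, -212.060302734375), (44.295684814453125, 160.657470703125), 12.946977615356445)
lab (335, 191, 61, 44) ((453.6066589355469, -151.77439880371094), (35.790550231933594, 57.6937255859375), 12.961810111999512)
lab (504, 162, 119, 14) ((408.0135803222656, 46.30979537963867), (117.59100341796875, 13.047918319702148), 89.955078125)
lab (412, 162, 40, 49) ((426.1571350097656, -84.76237487792969), (36.4
[... 1371 characters left out ...]
0.025 (80, 67, 132, 17) ((411.1772155761719, 60.60767364501953), (14.70290470123291, 185.36082458496094), 179.8904266357422) ((411.17034912109375, 60.7512321472168), (119.71671295166016, 13.686875343322754), 89.89337921142578)
tin/bar 0.016 (257, 65, 117, 122) ((458.8447570800781, 215.7087860107422), (113.12841796875, 113.38619232177734), 75.7356948852539) ((459.013916015625, 215.81016540527344), (113.44060516357422, 113.79752349853516), 89.89115905761719)
tin/bar 0.025 (257, 65, 117, 122) ((458.4201965332031, 215.80418395996094), (110.64677429199219, 110.89889526367188), 75.73587036132812) ((458.5855712890625, 215.90335083007812), (110.95211791992188, 111.30115509033203), 89.89112091064453)
```

View pics/c1.png

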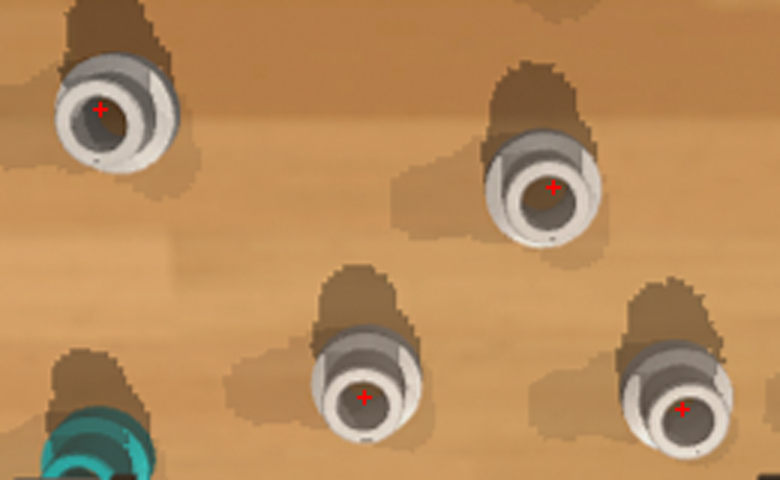

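The crop shows four plain grey bushes and one teal one at lower left, so the four are confirmed. The sizes match too: tin rim 113 mm, pockets 44x160 and 54 mm. The tray yaw is 13°. First bush into the tin:

```bash
cat >> h.py <<'E'
B=np.array([[.577,-.141],[.673,-.059],[.679,.052],[.6027,.0024]])
TIN=np.array([.459,.2157]); TR=np.array([.4376,-.2044]); TY=np.radians(13)
def carry(bot,src,dst,yaw1,yaw2,floor,tip=.018,op=.050,rel=.044,sq=25):
    e1=[np.pi,0,yaw1];e2=[np.pi,0,yaw2];H=.12
    bot.move_gripper(op,sq)
    bot.move_to([*src,H],e1); bot.move_linear([*src,tip+.011],vel=.12)
    bot.move_gripper(0,sq); g=bot.get_obs()["finger_gap"]
    bot.move_linear([*src,H],vel=.15); print("gap",g,bot.get_obs()["finger_gap"])
    bot.move_to([*dst,H],e2); bot.move_linear([*dst,tip+.03+floor],vel=.15)
    bot.move_linear([*dst,tip+.0115+floor],vel=.04); print("F",np.round(bot.get_obs()["force"],1))
    bot.move_gripper(rel); bot.move_linear([*dst,H],vel=.15); o=bot.get_obs();print("t",o["time_s"],np.round(o["joint_positions"],2))
def slot(deg,r=.0265): a=np.radians(deg);return TIN+r*np.array([np.cos(a),np.sin(a)])
E
python3 - <<'E'
from h import *;from bench import bot
y=np.radians
for s,yw in((180,180),(60,240),(300,300)):print(s,bot.solve_ik([*slot(s),.03],[np.pi,0,y(yw)]))
carry(bot,B[3],slot(180),np.pi,np.pi,.002)
bot.move_to([.52,.22,.28],[np.pi,0,np.pi]);bot.pause(.2);f=wrist(bot)
print(boss(f,slot(180),.034))
cv2.imwrite("pics/t1.png",f["frame"][...,::-1][:330])
E
```

```text
180 [ 8.70714068e-01  2.94292506e-01 -6.57175037e-01 -4.44089210e-16
 -6.19328783e-01 -2.44151039e+00]
60 [ 8.38848083e-01  3.54137855e-01 -5.55908777e-01 -4.44089210e-16
 -6.60749695e-01 -1.36244686e+00]
300 [ 0.77301876  0.32946515 -0.59826973  0.         -0.64306145 -0.24941999]
gap 0.027712285639963818 0.0280132671263761
F [-1.7 -0.3  3. ]
t 12.3667 [ 0.87  0.16 -0.56 -0.   -0.85 -2.44]
(array([0.43083301, 0.21114888]), 6.639371871948242)
```

View pics/t1.png

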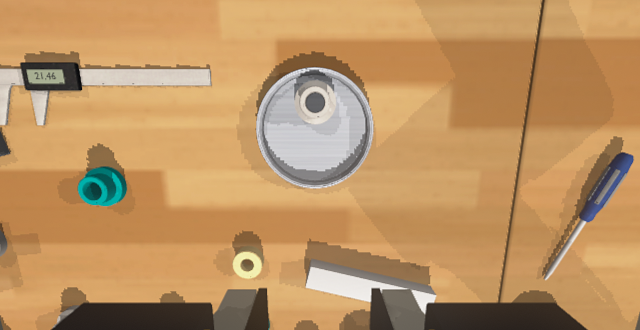

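The first bush stands flat in the tin at (315,102), in line with the tin's centre column (315). The automatic bore fit picked a partial contour (radius 6.6), so I trust the picture instead. Next two:

Run:
```python
from h import *;from bench import bot
y=np.radians
carry(bot,B[2],slot(60),y(240),y(240),.002)
carry(bot,B[1],slot(300),y(300),y(300),.002)
bot.move_to([.52,.22,.28],[np.pi,0,np.pi]);bot.pause(.2);f=wrist(bot)
cv2.imwrite("pics/t2.png",cv2.resize(f["frame"][40:310,160:520][...,::-1],None,fx=2,fy=2))
```

```text
gap 0.027579751384907234 0.027928051191726696
F [-1.9  0.7  3.4]
t 20.825 [ 0.84  0.23 -0.47 -0.   -0.87 -1.36]
gap 0.02785167243205479 0.02786018037990201
F [-2.  -0.1  3.4]
t 28.625 [ 0.77  0.2  -0.51 -0.   -0.86 -0.25]
```

View pics/t2.png

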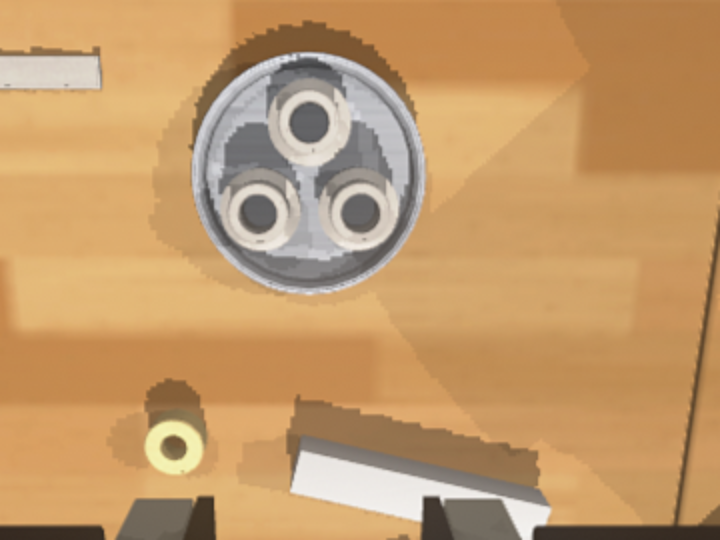

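All three stand flat and nested in the tin, clear of each other and of the wall. Next: the fourth bush, then a look at the bar.

Run:
```python
from h import *;from bench import bot;import pickle
c,s=np.cos(TY),np.sin(TY);R=np.array([[c,-s],[s,c]])
carry(bot,B[0],TR+R@[.026,-.045],np.pi,np.pi,.004)
bot.move_to([.43,-.2,.28],[np.pi,0,np.pi]);bot.pause(.2);f=wrist(bot);a=f["frame"][90:310,180:480]
bot.move_to([.68,.26,.26],[np.pi,0,np.pi]);bot.pause(.2);f=wrist(bot)
pickle.dump(f,open("bar.pkl","wb"))
h=cv2.cvtColor(f["frame"],cv2.COLOR_RGB2HSV);m=((h[...,1]<50)&(h[...,2]>170)).astype(np.uint8)
for k in cv2.findContours(m,cv2.RETR_EXTERNAL,cv2.CHAIN_APPROX_NONE)[0]:
    if cv2.contourArea(k)>1500: print(cv2.boundingRect(k),cv2.minAreaRect((cast(f,k[:,0],.025)*1000).astype(np.float32)))
cv2.imwrite("pics/t3.png",cv2.resize(np.hstack([cv2.resize(a,None,fx=480/220,fy=480/220),f["frame"]])[...,::-1],(800,300),interpolation=cv2.INTER_AREA))
```

```text
gap 0.02799610748163125 0.02768015428827391
F [-1.3  1.8  3.2]
t 37.8333 [-0.1   0.23 -0.46 -0.   -0.87 -1.47]
(260, 106, 154, 64) ((626.5803833007812, 276.0179748535156), (139.54571533203125, 25.10493278503418), 76.31807708740234)
```

View pics/t3.png

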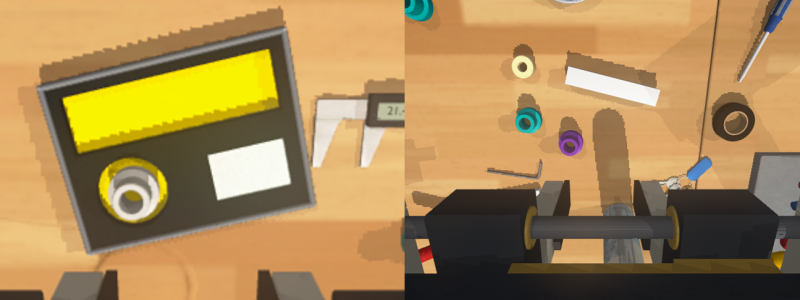

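The fourth bush stands in the round pocket. The bar's top face measures 139.5 x 25.1 mm, as it should. Before the bar move I'll check against the scene mask and the can's clearance.

Run:
```python
from h import *;from bench import bot;import pickle
f=pickle.load(open("f0.pkl","rb"))["scene"]
print("can",cast(f,[(52,295),(95,292),(75,306)],0).round(3).tolist())
h=cv2.cvtColor(f["frame"],cv2.COLOR_RGB2HSV);m=((h[...,1]<50)&(h[...,2]>170)).astype(np.uint8);m[:310]=0;m[:,240:]=0
k=max(cv2.findContours(m,0,1)[0],key=cv2.contourArea);(cx,cy),sz,a=cv2.minAreaRect((cast(f,k[:,0],.025)*1000).astype(np.float32));print(cx,cy,sz,a)
S=np.array([.6266,.276]);c,s=np.cos(TY),np.sin(TY)
assert np.hypot(cx/1000-S[0],cy/1000-S[1])<.018
D=TR+np.array([c,s])*-.034
carry(bot,S,D,np.radians(256.3),np.radians(283),.004,tip=.014,op=.065,rel=.040,sq=40)
bot.move_to([.43,-.2,.28],[np.pi,0,np.pi]);bot.pause(.2);f=wrist(bot);a=f["frame"][90:310,180:480]
s2=bot.grab_frame("scene")["frame"]
cv2.imwrite("pics/t4.png",cv2.resize(np.hstack([cv2.resize(a,None,fx=480/220,fy=480/220),s2])[...,::-1],(800,300),interpolation=cv2.INTER_AREA))
```

```text
can [[0.894, 0.312], [0.842, 0.266], [0.84, 0.306]]
624.7818603515625 276.1510314941406 (139.56298828125, 24.656923294067383) 76.33435821533203
gap 0.024596074310166218 0.024454440560611614
F [ 0.  -0.8 -2.6]
t 49.65 [-0.05  0.12 -0.62 -0.   -0.84  0.28]
```

View pics/t4.png

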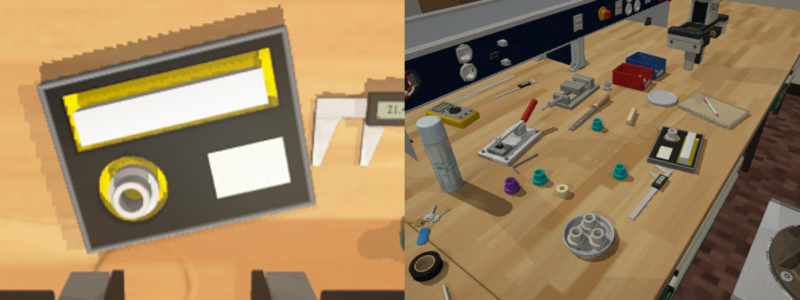

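The bar lies in its pocket. I'll check that it is flat by the top-face size at z = 29 mm, then hand in.

Run:
```python
from h import *;from bench import bot
f=wrist(bot);h=cv2.cvtColor(f["frame"],cv2.COLOR_RGB2HSV);m=((h[...,1]<50)&(h[...,2]>170)).astype(np.uint8)
c,s=np.cos(TY),np.sin(TY);ok=False
for k in cv2.findContours(m,0,1)[0]:
    if cv2.contourArea(k)>1500:
        (x,y),sz,a=cv2.minAreaRect((cast(f,k[:,0],.029)*1000).astype(np.float32))
        o=np.array([[c,s],[-s,c]])@(np.array([x,y])/1000-TR);print((x,y),sz,a,o.round(4))
        ok|=abs(max(sz)-140)<3 and abs(min(sz)-25)<2.5 and abs(o[0]+.034)<.008 and abs(o[1])<.009
print(ok)
if ok: bot.finish_job()
```

```text
(449.8867492675781, -153.19139099121094) (35.07243728637695, 56.39478302001953) 12.982213973999023 [0.0235 0.0471]
(405.6474914550781, 37.296630859375) (12.572861671447754, 113.8384780883789) 0.01703553833067417 [0.0232 0.2427]
(405.7727355957031, -211.9859619140625) (25.298837661743164, 139.39500427246094) 13.05230712890625 [-0.0327 -0.0002]
True
the job is handed in; nothing more can be done
```

Both kits are packed and the job is handed in, at about 51 s on the robot's clock. No verdict was reported.

- **Round tin:** three steel bushes went in first, flange down. A close picture showed them flat and nested in a triangle, clear of each other and of the wall.
- **Kit tray:** the fourth bush stands in the round pocket. The bar's top face measured 139.4 x 25.3 mm at the height expected for lying flat in its pocket. It is about 1.3 mm off the pocket's centre line and parallel to it within 0.1°.
- **Left alone:** in the last pictures the brass bush, hex bar and caliper are where they were, judged by eye. The coloured bushes and the bush beside the vice are too.

**Checks that disagreed:**
- **First bush in the tin:** the automatic fit put it about 4.6 mm sideways of the target, but from a partial contour with the wrong radius. The picture showed the bush in line with the tin's axis, so I went by the picture.
- **Bar position:** my first by-eye estimate was about 1 cm off. The two automatic measurements agreed with each other to 2 mm, and I used the wrist-camera one.

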